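# Check-weigh the grinding cup, then hold it on the pulse position

## Task

Check the fill of the closed steel grinding cup: stand it upright in the middle of the kitchen scale's pan and let go of it so that the scale can read. Then take it to the black grinder base, let its two pins down through the slots of the collar until the cup sits fully home, and twist it clockwise (seen from above) halfway to the lock, so that its orange marks point at the base's orange dots, never as far as the click at the red dots. A spring turns the cup back if it is let go, so finish there still gripping the cup; be gentle with the scale and leave the jars, the small bowl and the spoon where they are.

Things in the scene. Friction and masses are not known exactly. Their poses are not given: they have to be found in the camera images.
- grind_cup: Closed, filled grinding cup, loose, upright, 0.26 to 0.40 kg, 92 mm tall. Origin: centre of its underside; z up. From below: dark spigot of radius 30 mm (height 0 to 20 mm, lower edge chamfered 4 mm), black flange of radius 41 mm (height 20 to 30 mm) with an orange mark on the cup's own +x and -x, plain steel body, flat top. It is the same after half a revolution.
- cup_grip (a point): Point on the cup's axis, 68 mm above its underside, where the round steel body (radius 28 mm, height 30 to 92 mm) can be gripped from above at any yaw.
- cup_pin (a point): Outer end of one of the two round steel bayonet pins, 10 mm thick, that stick out of the spigot along the cup's own +x and -x to 38 mm from its axis, 7 mm above its underside, each below an orange mark. This one is on +x.
- mill: Black round grinder base, 126 mm wide, fixed to the worktop, to the left or the right of the cup; place and yaw vary. Origin: centre of its underside; z up. On top a collar round an upright well. Rim dots on both sides, 48 mm from the axis: white at the slots, orange 35 degrees clockwise from them (pulse), red 70 degrees clockwise (lock).
- mill_slot (a point): Centre of the collar's mouth, 92 mm above the base's underside. The well has radius 32 mm; two slots for the pins, 14 mm wide, lie along this frame's (the base's) x axis on both sides, out to 41 mm. The cup drops in when its x axis lies along this one either way round (0.06 rad to spare); home, its flange rests on the collar and its underside is 20 mm below this point.
- mill_pulse (a point): The same point, its frame turned 35 degrees (0.611 rad) clockwise: its x axis points at an orange dot. Below the 6 mm thick collar ledge the pins turn clockwise in a groove and are held down (2 mm of play). Sprung balls resist the pins from about 43 degrees on and click behind them near 70 degrees.
- mill_ring (a joint): Angle (rad) of the hidden sprung switch ring in the base: 0 off, grows clockwise, up to 1.19. The cup's pins push it after about 0.05 rad of play, so it reads 0.05 less than the cup's turn: about 0.56 at the pulse position; above 0.85 it clicks into the lock. Return torque 0.08 Nm at the start, 0.22 Nm at the pulse position.
- scale: Pale green spring kitchen scale, fixed to the worktop, housing 120 x 150 x 78 mm, dial in its front; its place and yaw vary, and it may stand to the right or the left. Origin: centre of its underside.
- pan_top (a point): Centre of the inner floor of the scale's round steel pan, 103 mm above the worktop when empty. The pan's flat floor has a radius of about 54 mm; a rim rises 5 mm above it out to 68 mm.
- scale_pan (a joint): How far the pan has sunk, in m: 0 empty, about 0.009 under the cup (350 N/m), bottoms at 0.018.
- red_jar: Spice jar with a red cap, 45 mm wide, 106 mm tall, loose bystander behind the work. Origin: centre of its underside.
- green_jar: Spice jar with a pale cap, 44 mm wide, 109 mm tall, loose bystander behind the work. Origin: centre of its underside.
- bowl: Small pale dip bowl, 82 mm wide, 34 mm tall, loose bystander at the back right. Origin: centre of its underside.
- spoon: Steel spoon, 188 mm long, lying flat at the back left, loose bystander. Origin: centre of its underside.
Things that resemble listed ones, but are neither listed nor needed, are in the scene too. What is shaped like the grind_cup but purple or turquoise is not meant.

How it is judged:
On the way, in this order (a step that is already met when the one before it is completed fails the run):
1. the cup stands upright, let go and at rest, in the middle of the scale's pan (within 15 mm) (horizontal distance between grind_cup and pan_top below 0.015 m and distance between grind_cup and pan_top below 0.018 m and contact force between grind_cup and scale above 1.5 N and contact force between each of the arm, the fingers and grind_cup below 0.1 N and angle between grind_cup's own z axis and vertical below 0.08 rad and linear speed of grind_cup below 0.02 m/s), for 0.3 s.
2. the cup sits fully home in the collar, pins down through the slots (z of grind_cup in the frame of mill below 0.0745 m and horizontal distance between grind_cup and mill below 0.005 m), for 0.1 s.
At the end, for the whole second after the job is handed in: For the last second: cup home in the collar (upright, within 5 mm of the axis, at most 3.5 mm above its seat), marks within 8 degrees of the orange dots, switch ring turned with it (0.38 to 0.74 rad), still, and gripped with more than 3 N (angle between the x axis of grind_cup and the x axis of mill_pulse, either way round below 0.14 rad and value of joint mill_ring between 0.38 and 0.74 rad and z of grind_cup in the frame of mill below 0.0755 m and horizontal distance between grind_cup and mill below 0.005 m and angle between grind_cup's own z axis and vertical below 0.08 rad and contact force between the fingers and grind_cup above 3 N and angular speed of grind_cup below 0.15 rad/s); the arm keeps its last pose, push and grip.
It fails at once if the cup is twisted into the lock (value of joint mill_ring above 0.85 rad).
It fails at once if the cup is tipped over (angle between grind_cup's own z axis and vertical above 0.5 rad).
It fails at once if the scale is hit or leaned on hard (more than 25 N) (contact force between any of grind_cup, the arm, the fingers and scale above 25 N).
It fails at once if a jar, the bowl or the spoon is pushed away (more than 30 mm) or a jar tipped over (distance of any of red_jar, green_jar, bowl, spoon from where it was at the start of the episode above 0.03 m or angle between any of red_jar, green_jar's own z axis and vertical above 0.5 rad).
It also fails if it takes over 45 s, if anything falls off the work surface, if the arm or the gripper's body presses on something with over 40 N, if the wrist force passes 120 N, or if a joint passes its speed limit or range.

## Robot

A 7-joint arm with a two-finger parallel gripper is mounted at the origin on a cart in front of the work surface, level with it; the furniture and walls round the work are solid. World frame = base frame: x ahead of the robot, y to its left, z up, the work surface at z = 0. Lengths are in m, angles in rad, forces in N, time in s.
With the tool pointing down it reaches from about 0.4 to 0.85 m from the base axis. Payload 10.4 kg.
Tool frame: the origin (TCP) lies midway between the tips of the shut fingers; the grasp point (between the pads) lies 19 mm behind it (manip.tcp_to_grasp is the distance from the TCP to the grasp point, in m); z points along the fingers, y is the line along which they close (so a half turn about z gives the same grasp; the last joint's range is limited). The gripper opens to 85 mm and grips with 20 to 120 N. Pads are 22 mm wide; open, the fingers measure 114 mm over their backs; the gripper's body (76 mm by 85 mm) begins 54 mm behind the grasp point. The pads swing forward as they close: fully open they stand 13 mm farther back than shut.
Start: joints at [1.291, 0.332, -0.065, 1.46, 0.022, 1.35, -0.088], TCP at [0.159, -0.605, 0.231] pointing down, gripper open.
Joint ranges: [-2.6, 2.6], [-0.5, 2.12], [-1.47, 1.34], [0.16, 2.42], [-1.27, 4.41], [0.06, 2.06], [-2.6, 2.6]. Speed limits (rad/s): [2.22, 2.22, 2.79, 2.79, 3.14, 3.14, 3.14].

## Interface

Orientations are given as a unit quaternion [x, y, z, w].
In Python, from workcell import manip gives the robot as it stands.
- The arm moves only by the shell command python3 -m jog 'ROWS' [FORCE]. ROWS is a JSON object of lists of equal length, an entry for each row: "offset": the shift along the world's x, y, z in m, a list of three; "yaw": the turn about the world's z in degrees; "jaw": the closure, from 0 (fully open) to 1 (shut). A call has 1 to 20 rows; each row shifts and turns the commanded pose from where the row before left it; what a row does not reach is not made up. A row lasts 1/12 s, in which the tool goes at most 41.7 mm and 7.16 degrees, less where a joint would pass 70% of its speed; a pose out of reach is approached as far as the arm can. A call is refused whole if a number of a shift passes 0.0417 or a number of a turn 7.16, either way. A call with a gripper value outside its range is refused whole. The fingers move at their own pace and stop on an object; FORCE is the grip in N (left out, the last holds). Time passes only in rows, so rows that do not move let the fingers close. It gives the time, the measured TCP pose, the force, the opening and the grip force at its end, in the units of the state.
- manip.get_obs(): the state, without advancing time (a new reading comes with each control period).
- manip.camera(name): name is "scene" or "side" or "wrist"; returns a dict with "frame" (420x560x3 uint8, red, green, blue), "camera_matrix" (3x3 intrinsics, pixels), "eye" and "attitude" of the camera in the world; the wrist camera has in their place "hand_eye" (4x4, takes a point from camera to tool coordinates, whose origin is the TCP and whose axes are the flange's). Camera axes: x right, y up, looking along -z (the intrinsics and any distortion apply to the point x, -y, -z); pixel columns grow to the right and rows downward; lengths in m; the calibration is good to about 2 mm. A picture is of the moment at which its call begins: read the wrist's pose just before it. There is no depth.
- manip.hand_in(): hands the job in; it is judged then, once.
Trained networks look in a picture, given as the dict that the camera call returned (one of the last four; its "shot" number tells which), for a name from the list of things; names that differ only in an ending like _2 or _b are one class to them, and where a whole thing is asked for, a point or a joint stands for the part that bears it (a point fixed in the world has none). Each returns a list of dicts, best first, with "score" (0 to 1); they miss things now and then, are a little off and sometimes report something else, mostly with a low value. They report only what shows in the picture. A call takes as long as a camera call. They do not tell look-alikes from the thing itself.
- manip.masks_of(picture, name): "region" (420x560 bool, what is visible of it).
- manip.tip_of(picture, name): "at" ([x, y, z] in m, in world coordinates, good to about 4 mm: a listed point, or the origin of a listed thing).
The state is a dict: "clock": time; "joint_pos": joint angles; "joint_velocities": joint speeds; "tau": joint torques, N m; "position": TCP position; "ee_rot": TCP orientation; "ft_force": force on the tool from outside, world axes, zero at the start; "torque": the same for the moment, N m; "grip_width": opening from 0.0 (shut) to 1.0 (fully open); "grasp_force": force on a finger pad.
Only numpy, scipy, OpenCV 4.12 (cv2) and the standard library are available. Lean on these libraries where they do the work, as an engineer would, in place of code of your own. Each camera call takes 0.05 s, during which the arm holds its last target. There are 200 camera calls.

## Working session

There is one attempt and no reset: what is moved stays moved. The work goes in short steps, Python scripts to look and compute and a shell command to move; the robot and the scene stay as the last step left them, time stands still between calls to the robot, and variables do not carry over. Pictures are saved under pics/ and viewed, at most 10 in all, crops included, and the job is handed in when it is done.

```bash
mkdir -p pics; ls; cat > h.py <<'E'
from workcell import manip
import numpy as np, cv2
def save(p,n): cv2.imwrite(f'pics/{n}.png',cv2.cvtColor(p['frame'],cv2.COLOR_RGB2BGR))
E
python3 - <<'E'
from h import *
print(manip.get_obs()['position'],manip.get_obs()['ee_rot'],manip.tcp_to_grasp)
a=manip.camera('scene');b=manip.camera('side')
cv2.imwrite('pics/a.png',cv2.cvtColor(cv2.resize(np.vstack([a['frame'],b['frame']]),None,fx=.714,fy=.714),cv2.COLOR_RGB2BGR))
for p,n in((a,'scene'),(b,'side')):
  print(n,p['eye'],p['attitude'],p['camera_matrix'],[k for k in p])
  for t in 'grind_cup cup_grip cup_pin mill mill_slot mill_pulse scale pan_top red_jar green_jar bowl spoon'.split():
    print(t,[(np.round(d['at'],3).tolist(),round(float(d['score']),2)) for d in manip.tip_of(p,t)[:4]])
E
```

```text
pics
[ 0.15863452 -0.6041381   0.230517  ] [ 9.91766371e-01  1.28058418e-01 -1.24308142e-04 -7.01366335e-04] 0.0187
scene [-0.20898649  0.50820502  0.80988367] [-0.19920615  0.38947123  0.79093396 -0.4278464 ] [[412.68231869   0.         283.56183648]
 [  0.         412.68231869 203.52817993]
 [  0.           0.           1.        ]] ['frame', 'camera_matrix', 'eye', 'attitude', 'shot']
grind_cup [([0.349, 0.024, -0.002], 0.83), ([0.516, 0.233, 0.0], 0.7), ([0.479, -0.012, -0.005], 0.64), ([0.369, -0.123, -0.004], 0.64)]
cup_grip [([0.371, -0.124, 0.068], 0.87), ([0.356, 0.022, 0.069], 0.59), ([0.481, -0.013, 0.065], 0.57)]
cup_pin [([0.382, 0.042, 0.007], 0.97), ([0.517, -0.001, 0.006], 0.81), ([0.412, -0.118, 0.003], 0.77)]
mill [([0.519, 0.236, -0.001], 0.61)]
mill_slot [([0.518, 0.235, 0.094], 0.85)]
mill_pulse [([0.517, 0.241, 0.089], 0.84)]
scale [([0.558, -0.305, 0.0], 0.55), ([0.689, 0.044, -0.002], 0.26)]
pan_top [([0.56, -0.305, 0.103], 0.62), ([0.52, 0.234, 0.092], 0.28)]
red_jar [([0.69, 0.044, -0.004], 0.98)]
green_jar [([0.675, -0.069, 0.001], 0.59)]
bowl [([0.702, -0.
[... 265 characters left out ...]
        ]] ['frame', 'camera_matrix', 'eye', 'attitude', 'shot']
grind_cup [([0.482, -0.012, -0.0], 0.68), ([0.373, -0.126, -0.001], 0.64), ([0.353, 0.015, -0.004], 0.58)]
cup_grip [([0.354, 0.025, 0.066], 0.97), ([0.371, -0.126, 0.07], 0.88), ([0.482, -0.008, 0.071], 0.81)]
cup_pin [([0.38, 0.046, 0.01], 0.81), ([0.518, 0.001, 0.011], 0.73)]
mill [([0.52, 0.24, 0.004], 0.89)]
mill_slot [([0.52, 0.24, 0.09], 0.65)]
mill_pulse [([0.521, 0.237, 0.091], 0.67), ([0.56, -0.306, 0.105], 0.37)]
scale [([0.559, -0.304, -0.0], 0.96)]
pan_top []
red_jar [([0.692, 0.042, -0.0], 0.8)]
green_jar [([0.674, -0.072, 0.002], 0.74)]
bowl [([0.706, -0.224, -0.001], 0.83)]
spoon [([0.711, 0.256, -0.001], 0.93)]
```

View pics/a.png

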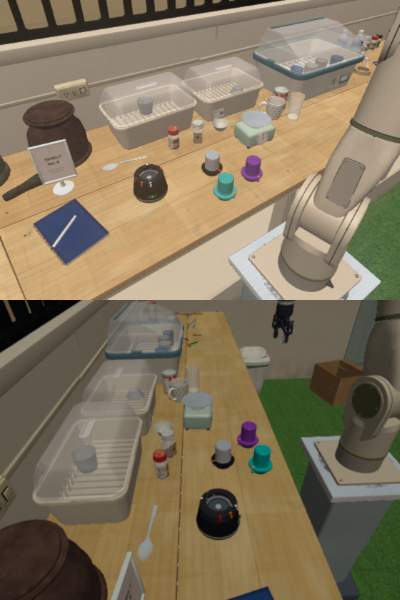

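The steel cup is the grey one at about (0.481, -0.011): scene ≈(212,162), side ≈(223,453). The mill is at (0.519, 0.237) and the scale at (0.559, -0.305). Purple and turquoise are decoys. I'll move above the steel cup.

```bash
python3 -m jog '{"offset":[[0.0175,0.0325,0.001],[0.0175,0.0325,0.001],[0.0175,0.0325,0.001],[0.0175,0.0325,0.001],[0.0175,0.0325,0.001],[0.0175,0.0325,0.001],[0.0175,0.0325,0.001],[0.0175,0.0325,0.001],[0.0175,0.0325,0.001],[0.0175,0.0325,0.001],[0.0175,0.0325,0.001],[0.0175,0.0325,0.001],[0.0175,0.0325,0.001],[0.0175,0.0325,0.001],[0.0175,0.0325,0.001],[0.0175,0.0325,0.001],[0.0175,0.0325,0.001],[0.0175,0.0325,0.001],[0,0,0]],"yaw":[0,0,0,0,0,0,0,0,0,0,0,0,0,0,0,0,0,0,0],"jaw":[0,0,0,0,0,0,0,0,0,0,0,0,0,0,0,0,0,0,0]}' 40
python3 - <<'E'
from h import *
o=manip.get_obs();print(o['position'],o['ee_rot'],o['joint_pos'],o['clock'])
p=manip.camera('wrist');save(p,'w1');print(p['hand_eye'],p['camera_matrix'])
for t in 'grind_cup cup_grip cup_pin'.split():
    print(t,[(np.round(d['at'],4).tolist(),round(float(d['score']),2)) for d in manip.tip_of(p,t)[:4]])
E
```

```text
clock: 2.88
position: [0.4758, -0.0124, 0.2501]
ee_rot: [0.991, 0.132, 0.001, -0.001]
ft_force: [0.2, -0.2, 0.1]
grip_width: 0.997
grasp_force: 0.0
[ 0.4758021  -0.01243071  0.25006248] [ 0.99123033  0.13213484  0.00133023 -0.00102503] [ 0.66648076  0.03212311 -0.73840005  1.77953789  0.0199607   1.33580832
 -1.3820097 ] 2.8833
[[ 1.30210416e-04  9.53356126e-01  3.01847776e-01  7.71621631e-02]
 [ 9.99999503e-01 -4.22524355e-04  9.03123533e-04 -7.36944647e-04]
 [ 9.88536390e-04  3.01847509e-01 -9.53355707e-01 -1.42618822e-01]
 [ 0.00000000e+00  0.00000000e+00  0.00000000e+00  1.00000000e+00]] [[342.68821152   0.         279.04295247]
 [  0.         342.68821152 208.1681725 ]
 [  0.           0.           1.        ]]
grind_cup [([0.4776, -0.0115, 0.0037], 0.69), ([0.3608, 0.0181, -0.0005], 0.61), ([0.3719, -0.1217, 0.0023], 0.58)]
cup_grip [([0.4831, -0.0137, 0.067], 0.89), ([0.3734, -0.1234, 0.0636], 0.8), ([0.3504, 0.0219, 0.0656], 0.8)]
cup_pin [([0.5158, -0.0011, 0.0036], 0.9), ([0.4142, -0.118, 0.0056], 0.63), ([0.3828, 0.0426, 0.0088], 0.6)]
```

View pics/w1.png

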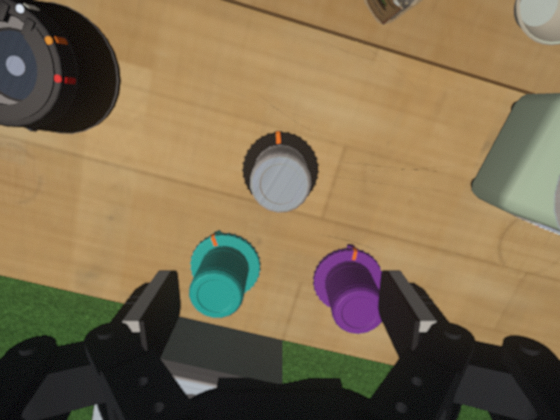

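The steel cup is at the centre, top ≈(281,180), with its orange mark at (279,139). The mill is at upper left, with a white dot at (20,8), orange at (49,40) and red at (57,78). Next I'll measure both yaws.

```bash
cat >> h.py <<'E'
from scipy.spatial.transform import Rotation as R
def pose(p,o=None):
    K=p['camera_matrix']
    if 'eye' in p: return np.array(p['eye']),R.from_quat(p['attitude']).as_matrix(),K
    T=np.array(p['hand_eye']);Rt=R.from_quat(o['ee_rot']).as_matrix()
    return np.array(o['position'])+Rt@T[:3,3],Rt@T[:3,:3],K
def hit(p,uv,z,o=None):
    e,A,K=pose(p,o); d=A@np.array([(uv[0]-K[0,2])/K[0,0],-(uv[1]-K[1,2])/K[1,1],-1.])
    return e+d*(z-e[2])/d[2]
def blobs(p,lo,hi,mn=6):
    h=cv2.cvtColor(p['frame'],cv2.COLOR_RGB2HSV)
    n,l,s,c=cv2.connectedComponentsWithStats(cv2.inRange(h,np.array(lo),np.array(hi)))
    return [(c[i],s[i,4]) for i in range(1,n) if s[i,4]>=mn]
OR=((6,190,140),(16,255,255)); RED=((0,170,130),(4,255,255))
def ang(a,c): return np.degrees(np.arctan2(a[1]-c[1],a[0]-c[0]))
def bl(p,o,z,c,rmax=.07):
    for n,r in(('or',OR),('red',RED)):
        for uv,a in blobs(p,*r):
            w=hit(p,uv,z,o); d=np.hypot(*(w-c)[:2])
            if d<rmax: print(n,uv.round(1),a,'w',w.round(4),'r',d.round(4),'ang',ang(w,c).round(1))
E
python3 - <<'E'
from h import *
o=manip.get_obs()
for n in('wrist','scene','side'):
  p=manip.camera(n);print(n)
  c=np.array([.481,-.0115,0]);bl(p,o,.03,c)
  m=np.array([.519,.237,0]);print('mill');bl(p,o,.092,m)
  if n=='wrist':
    w=hit(p,(20,8),.092,o);print('white',w,ang(w,m),np.hypot(*(w-m)[:2]))
  for t,z in(('cup_grip',0),('grind_cup',0)):
    for d in manip.masks_of(p,t)[:4]:
      v,u=np.nonzero(d['region']); print(t,d['score'],u.min(),u.max(),v.min(),v.max())
E
```

```text
wrist
or [270.1 132.2] 52 w [0.5144 0.0009 0.03  ] r 0.0356 ang 20.4
mill
red [45.4 73.9] 45 w [0.5189 0.1898 0.092 ] r 0.0472 ang -90.1
red [53.6 75.7] 7 w [0.5192 0.1832 0.092 ] r 0.0538 ang -89.8
white [0.5624727  0.21135961 0.092     ] -30.532289537990305 0.05047083846263247
cup_grip 0.88 309 378 241 329
cup_grip 0.79 183 255 227 314
cup_grip 0.57 235 312 126 207
grind_cup 0.77 309 378 240 329
grind_cup 0.77 184 255 228 313
grind_cup 0.57 235 311 126 207
scene
mill
cup_grip 0.94 282 310 210 246
cup_grip 0.93 299 330 241 281
cup_grip 0.81 338 367 217 254
grind_cup 0.85 299 330 242 280
grind_cup 0.82 337 367 217 254
grind_cup 0.79 282 310 211 246
grind_cup 0.23 337 379 155 177
side
mill
or [322.5 298. ] 6 w [0.4882 0.2785 0.092 ] r 0.0517 ang 126.5
cup_grip 0.96 296 328 196 237
cup_grip 0.75 349 381 204 243
cup_grip 0.72 332 361 170 207
cup_grip 0.48 254 298 130 151
grind_cup 0.95 296 328 197 237
grind_cup 0.9 348 381 203 244
grind_cup 0.77 332 362 170 207
grind_cup 0.43 255 298 130 151
```

```bash
python3 -m jog '{"offset":[[0.001,0.001,0],[0.001,0.001,0],[0.001,0.001,0],[0.001,0.001,0],[0.001,0.001,0],[0.001,0.001,0],[0.001,0.001,0],[0,0,0],[0,0,0],[0,0,0],[0,0,0],[0,0,0],[0,0,0],[0,0,0]],"yaw":[7,7,7,7,7,7,7,7,7,7,5,0,0,0],"jaw":[0,0,0,0,0,0,0,0,0,0,0,0,0,0]}'
cat >> h.py <<'E'
def look(names,z,c,cams=('wrist',),nm=None,rmax=.07):
    c=np.array(c)
    for n in cams:
        o=manip.get_obs();p=manip.camera(n)
        print(n,o['position'].round(4) if n=='wrist' else '','yaw',np.degrees(2*np.arctan2(o['ee_rot'][1],o['ee_rot'][0])).round(2))
        for t in names: print(t,[(np.round(d['at'],4).tolist(),round(float(d['score']),2)) for d in manip.tip_of(p,t)[:4] if np.hypot(*(d['at']-c)[:2])<.09])
        bl(p,o,z,c,rmax)
        if nm: save(p,nm+n)
    return o,p
E
python3 - <<'E'
from h import *
o,p=look(['cup_grip','cup_pin','grind_cup'],.03,[.481,-.0115,0],nm='g')
print(o['joint_pos'])
m=[d for d in manip.masks_of(p,'grind_cup')]
for d in m:
  v,u=np.nonzero(d['region']);print(d['score'],u.min(),u.max(),v.min(),v.max())
# steel top: low-saturation bright
E
```

```text
clock: 4.7
position: [0.4808, -0.0126, 0.2494]
ee_rot: [0.71, 0.704, 0.0, 0.0]
ft_force: [-0.2, -0.3, -0.1]
grip_width: 1.001
grasp_force: 0.0
wrist [ 0.4808 -0.0126  0.2494] yaw 89.53
cup_grip [([0.4811, -0.015, 0.0672], 0.8)]
cup_pin [([0.5128, 0.0004, 0.0072], 0.94)]
grind_cup [([0.4781, -0.0139, 0.0004], 0.7)]
or [310.8 163.4] 43 w [0.5143 0.0009 0.03  ] r 0.0355 ang 20.4
or [245.7 185.7] 15 w [ 0.4441 -0.0229  0.03  ] r 0.0386 ang -162.8
[ 0.69053149  0.05136841 -0.77231592  1.76661402  0.03682528  1.33821276
 -0.09785556]
0.93 242 317 135 216
0.63 104 198 104 183
0.55 154 225 234 320
```

View pics/gwrist.png

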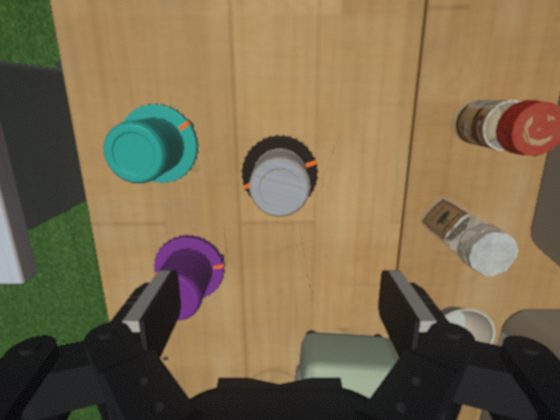

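The marks at (311,163) and (246,186) give a cup yaw of about 19° with the centre near (0.480, -0.012). The tool is already centred, so I'll descend and grip.

```bash
python3 -m jog '{"offset":[[0,0,-0.03],[0,0,-0.03],[0,0,-0.03],[0,0,-0.03],[0,0,-0.03],[0,0,-0.03],[0,0,-0.02],[0,0,-0.003],[0,0,0],[0,0,0],[0,0,0],[0,0,0],[0,0,0],[0,0,0],[0,0,0],[0,0,0],[0,0,0],[0,0,0]],"yaw":[0,0,0,0,0,0,0,0,0,0,0,0,0,0,0,0,0,0],"jaw":[0,0,0,0,0,0,0,0,0,0,0,1,1,1,1,1,1,1]}' 50
```

```text
clock: 6.45
position: [0.4813, -0.0127, 0.0474]
ee_rot: [0.709, 0.705, 0.0, 0.001]
ft_force: [-3.2, -0.2, 9.1]
grip_width: 0.647
grasp_force: 51.5
```

```bash
python3 -m jog '{"offset":[[0,0,0.015],[0,0,0.03],[0,0,0.03],[0,0,0.03],[0,0,0.03],[0,0,0.015],[0.004,-0.015,0],[0.008,-0.029,0],[0.008,-0.029,0],[0.008,-0.029,0],[0.008,-0.029,0],[0.008,-0.029,0],[0.008,-0.029,0],[0.008,-0.029,0],[0.008,-0.029,0],[0.008,-0.029,0],[0.003,-0.015,0],[0,0,0],[0,0,0],[0,0,0]],"yaw":[0,0,0,0,0,0,0,0,0,0,0,0,0,0,0,0,0,0,0,0],"jaw":[1,1,1,1,1,1,1,1,1,1,1,1,1,1,1,1,1,1,1,1]}'
python3 - <<'E'
from h import *
look(['pan_top','cup_grip'],.17,[.559,-.305,0],('wrist','side','scene'),'s')
E
```

```text
clock: 8.12
position: [0.5597, -0.3024, 0.1961]
ee_rot: [0.709, 0.706, 0.0, -0.0]
ft_force: [-0.3, 0.6, -2.7]
grip_width: 0.644
grasp_force: 54.2
wrist [ 0.5597 -0.3024  0.1961] yaw 89.77
pan_top []
cup_grip [([0.5612, -0.302, 0.2145], 0.63)]
or [345.1 234.5] 200 w [ 0.5944 -0.2924  0.17  ] r 0.0376 ang 19.5
side  yaw 89.8
pan_top [([0.564, -0.3039, 0.1088], 0.62), ([0.5601, -0.3018, 0.149], 0.61)]
cup_grip [([0.5618, -0.2968, 0.2177], 0.69)]
scene  yaw 89.76
pan_top [([0.5626, -0.3014, 0.1034], 0.85)]
cup_grip [([0.562, -0.3055, 0.2163], 0.96), ([0.5599, -0.3054, -0.0005], 0.22)]
```

View pics/swrist.png

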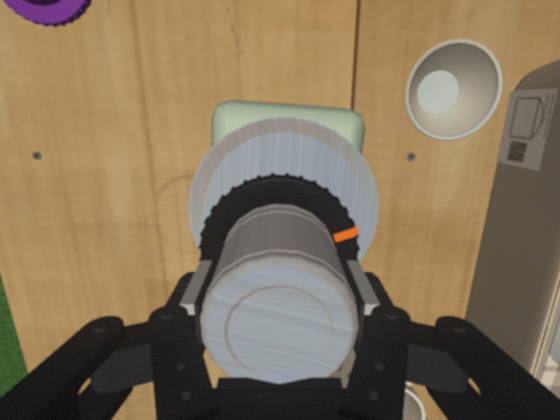

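The cup hangs in the grip over the pan. The pan's rim spans columns 189–378 with its top edge at row 118, and the cup's orange mark is at (345,234). I'll fit the pan centre from those edges.

```bash
python3 - <<'E'
from h import *
from scipy.optimize import least_squares
o=manip.get_obs();p=manip.camera('wrist')
e,A,K=pose(p,o)
def proj(w):
    q=(w-e)@A; return np.c_[K[0,0]*q[:,0]/-q[:,2]+K[0,2], K[1,1]*-q[:,1]/-q[:,2]+K[1,2]]
t=np.linspace(0,2*np.pi,400)
def circ(c,z,r): return proj(np.c_[c[0]+r*np.cos(t),c[1]+r*np.sin(t),0*t+z])
def f(c,z,r,obs):
    P=circ(c,z,r);return np.array([P[:,0].min(),P[:,0].max(),P[:,1].min()])-obs
for z in(.106,.108): 
  s=least_squares(f,[.56,-.305],args=(z,.068,np.array([189,378,118])),diff_step=1e-3);print('pan',z,s.x,s.fun)
# cup flange: underside = tcp z -.047 ; top of flange
zf=o['position'][2]-.0474+.03
s=least_squares(f,[.56,-.305],args=(zf,.041,np.array([199,360,175])),diff_step=1e-3);print('flange',s.x,s.fun)
zt=zf+.062
P=circ([o['position'][0],o['position'][1]],zt,.028);print('top pred',P.min(0),P.max(0))
E
```

```text
pan 0.106 [ 0.56266075 -0.30484018] [-0.51499409  0.5145006   0.07670306]
pan 0.108 [ 0.56263714 -0.30481511] [-1.26566509  1.26444264  0.18988932]
flange [ 0.55979899 -0.30048127] [ 0.06991277 -0.06985479 -0.00937063]
top pred [197.19796694 265.15500821] [361.84344323 403.59949575]
```

```bash
python3 -m jog '{"offset":[[0.001,-0.0015,-0.015],[0.001,-0.0015,-0.015],[0,0,-0.008],[0,0,-0.003],[0,0,-0.002],[0,0,-0.002],[0,0,-0.002],[0,0,-0.002],[0,0,-0.001],[0,0,-0.001],[0,0,-0.001],[0,0,0],[0,0,0],[0,0,0]],"yaw":[0,0,0,0,0,0,0,0,0,0,0,0,0,0],"jaw":[1,1,1,1,1,1,1,1,1,1,1,1,1,1]}'
```

```text
clock: 9.78
position: [0.562, -0.3065, 0.1445]
ee_rot: [0.709, 0.705, 0.0, 0.0]
ft_force: [2.2, -1.0, -0.9]
grip_width: 0.646
grasp_force: 54.4
```

```bash
python3 -m jog '{"offset":[[0,0,-0.001],[0,0,0],[0,0,0],[0,0,0],[0,0,0],[0,0,0],[0,0,0],[0,0,0],[0,0,0],[0,0,0],[0,0,0],[0,0,0],[0,0,0],[0,0,0]],"yaw":[0,0,0,0,0,0,0,0,0,0,0,0,0,0],"jaw":[0.3,0.25,0.2,0.15,0.1,0.05,0.0,0,0,0,0,0,0,0]}'
python3 - <<'E'
from h import *
o,p=look(['cup_grip','pan_top'],.125,[.561,-.305,0],('wrist','side','scene'),'r')
a=cv2.imread('pics/rwrist.png');b=cv2.imread('pics/rside.png');cv2.imwrite('pics/r.png',np.vstack([cv2.resize(a,(400,300)),cv2.resize(b[60:200,200:380],(385,300)) if 0 else cv2.resize(b[90:240,180:380],(400,300))]))
E
```

```text
clock: 10.95
position: [0.5618, -0.3065, 0.1433]
ee_rot: [0.709, 0.705, 0.0, 0.0]
ft_force: [0.1, -0.6, -0.5]
grip_width: 0.998
grasp_force: 0.0
wrist [ 0.5618 -0.3065  0.1433] yaw 89.72
cup_grip [([0.5611, -0.3058, 0.1621], 0.68)]
pan_top []
or [344.4 233. ] 188 w [ 0.5945 -0.2927  0.125 ] r 0.0357 ang 20.1
or [209.1 275.3] 41 w [ 0.5248 -0.3162  0.125 ] r 0.0379 ang -162.8
side  yaw 89.72
cup_grip [([0.5615, -0.3035, 0.163], 0.6)]
pan_top [([0.5635, -0.3031, 0.095], 0.88)]
scene  yaw 89.71
cup_grip [([0.5635, -0.3095, 0.1606], 0.74)]
pan_top [([0.5597, -0.3034, 0.0929], 0.68), ([0.5947, -0.293, 0.0983], 0.17)]
```

View pics/r.png

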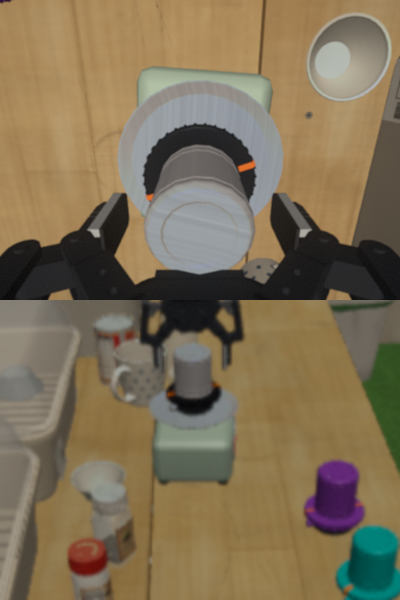

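Released, the cup stands upright in the middle of the pan: wrist marks at (344,233) and (209,275). I'll regrip and lift it.

```bash
python3 -m jog '{"offset":[[0,0,0],[0,0,0],[0,0,0],[0,0,0],[0,0,0],[0,0,0],[0,0,0],[0,0,0.003],[0,0,0.006],[0,0,0.015],[0,0,0.025],[0,0,0.03],[0,0,0.02],[0,0,0]],"yaw":[0,0,0,0,0,0,0,0,0,0,0,0,0,0],"jaw":[0.3,0.5,1,1,1,1,1,1,1,1,1,1,1,1]}' 80
python3 -m jog '{"offset":[[0,0.02,0],[-0.003,0.034,0],[-0.003,0.034,0],[-0.003,0.034,0],[-0.003,0.034,0],[-0.003,0.034,0],[-0.003,0.034,0],[-0.003,0.034,0],[-0.003,0.034,0],[-0.003,0.034,0],[-0.003,0.034,0],[-0.003,0.034,0],[-0.003,0.034,0],[-0.003,0.034,0],[-0.003,0.034,0],[-0.001,0.034,0],[0,0.016,0],[0,0,0],[0,0,0],[0,0,0]],"yaw":[0,-3,-3,-3,-3,-3,-3,-3,-3,-3,-3,-3,-3,-3,0,0,0,0,0,0],"jaw":[1,1,1,1,1,1,1,1,1,1,1,1,1,1,1,1,1,1,1,1]}'
python3 - <<'E'
from h import *
o,p=look(['mill_slot','cup_grip','cup_pin'],.092,[.519,.237,0],('wrist','side','scene'),'m',.1)
print(o['joint_pos'])
E
```

```text
clock: 12.57
position: [0.5635, -0.3069, 0.2477]
ee_rot: [0.709, 0.705, 0.001, 0.003]
ft_force: [1.5, 0.5, -3.5]
grip_width: 0.641
grasp_force: 85.1
clock: 14.23
position: [0.5187, 0.2385, 0.2416]
ee_rot: [0.904, 0.428, -0.001, 0.0]
ft_force: [-0.7, -0.3, -2.9]
grip_width: 0.637
grasp_force: 85.3
wrist [0.5187 0.2385 0.2416] yaw 50.68
mill_slot []
cup_grip [([0.5206, 0.2409, 0.2583], 0.8)]
cup_pin [([0.5566, 0.2253, 0.1969], 0.95)]
or [226.5 178.9] 37 w [0.49   0.2772 0.092 ] r 0.0495 ang 125.8
or [344.6 232.8] 211 w [0.54   0.1713 0.092 ] r 0.069 ang -72.3
red [242.4 150.1] 59 w [0.5173 0.2872 0.092 ] r 0.0502 ang 92.0
side  yaw 50.61
mill_slot [([0.5161, 0.2391, 0.0894], 0.76)]
cup_grip [([0.5181, 0.2409, 0.2619], 0.94)]
cup_pin [([0.5557, 0.2293, 0.2007], 0.59)]
or [322.5 298. ] 6 w [0.4882 0.2785 0.092 ] r 0.0517 ang 126.5
scene  yaw 50.67
mill_slot [([0.5189, 0.2373, 0.0893], 0.81)]
cup_grip [([0.5205, 0.2371, 0.255], 0.6), ([0.5157, 0.2418, 0.0902], 0.53)]
cup_pin [([0.5199, 0.2401, 0.1892], 0.68), ([0.5547, 0.2275, 0.1978], 0.61)]
[ 0.16085058  0.30706509 -0.81702708  1.55744126  0.22686747  1.37537364
 -1.36338462]
```

View pics/mwrist.png

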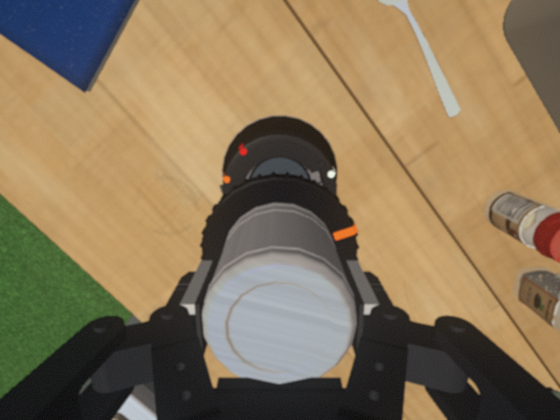

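The cup hangs over the mill. In the wrist view the mill dots are red (242,150), orange (226,179) and white (332,174), and the cup mark is at (345,233). I'll fit the mill centre and yaw.

```bash
cat > fit.py <<'E'
from h import *
from scipy.optimize import least_squares
def dots(p,o):
    e,A,K=pose(p,o); D={}
    for n,r in(('or',OR),('red',RED),('white',((0,0,190),(180,50,255)))):
        for uv,a in blobs(p,*r,mn=5):
            w=hit(p,uv,.092,o); d=np.hypot(*(w-np.array([.519,.238,0]))[:2])
            if .04<d<.06 and a<200: D.setdefault(n,[]).append(w[:2]); print(n,uv.round(1),a,w.round(4),d.round(4))
    return D
off={'white':0,'or':35,'red':70}
def res(x,D):
    r=[]
    for n,L in D.items():
        for w in L:
            c=[x[:2]+.048*np.array([np.cos(b),np.sin(b)]) for b in np.radians(x[2]-off[n]+np.array([0,180]))]
            r+=list(min((w-q for q in c),key=np.linalg.norm))
    return np.array(r)
E
python3 - <<'E'
from fit import *
for n in('wrist','scene','side'):
    o=manip.get_obs();p=manip.camera(n);print(n);D=dots(p,o)
    if sum(map(len,D.values()))>1:
        s=least_squares(res,[.519,.238,-20],args=(D,),x_scale=[.01,.01,5],diff_step=1e-4);print('FIT',s.x,s.fun.round(4))
    if n=='wrist':
        c=o['position'];w=hit(p,(344.6,232.8),c[2]-.019,o);print('cupmark',ang(w,c),np.hypot(*(w-c)[:2]))
E
```

```text
wrist
or [227.2 179.8] 37 [0.49   0.2772 0.092 ] 0.0487
red [243.1 150.9] 59 [0.5173 0.2874 0.092 ] 0.0494
white [331.2 174.8] 37 [0.563  0.2233 0.092 ] 0.0464
FIT [  0.51798616   0.23886536 -19.03547869] [ 0.0002 -0.0006  0.0001  0.0005 -0.0003  0.0001]
cupmark -16.758326564386202 0.035144013552143145
scene
side
or [322.5 298. ] 6 [0.4882 0.2785 0.092 ] 0.0509
```

```bash
python3 - <<'E'
from fit import *
o=manip.get_obs();p=manip.camera('wrist');e,A,K=pose(p,o);c=o['position'];save(p,'z')
cv2.imwrite('pics/zc.png',cv2.resize(cv2.cvtColor(p['frame'][160:300,190:370],cv2.COLOR_RGB2BGR),None,fx=4,fy=4,interpolation=cv2.INTER_CUBIC))
t=np.linspace(0,2*np.pi,400)
def circ(x,z,r):
    w=np.c_[x[0]+r*np.cos(t),x[1]+r*np.sin(t),0*t+z];q=(w-e)@A
    return np.c_[K[0,0]*q[:,0]/-q[:,2]+K[0,2], K[1,1]*-q[:,1]/-q[:,2]+K[1,2]]
for dz in(.017,.019,.021):
  f=lambda x:(lambda P:np.array([P[:,0].min(),P[:,0].max(),P[:,1].min()])-[203,357,174.5])(circ(x,c[2]-dz,.041))
  s=least_squares(f,c[:2],diff_step=1e-3);m=hit(p,(345,233.3),c[2]-dz,o)
  print(dz,s.x,s.fun.round(2),'tool-frame off',(R.from_quat(o['ee_rot']).inv().apply(np.r_[s.x-c[:2],0])).round(4),'mark',ang(m,s.x),np.hypot(*(m[:2]-s.x)))
E
```

```text
0.017 [0.52026084 0.24167502] [-3.6   3.59  0.48] tool-frame off [ 0.0026 -0.0002  0.    ] mark -20.040561432208936 0.034422654334236844
0.019 [0.5200346  0.24139192] [-2.67  2.67  0.36] tool-frame off [ 0.0023 -0.0002  0.    ] mark -20.93965999473908 0.034668042907570244
0.021 [0.51980762 0.24110793] [-1.77  1.76  0.23] tool-frame off [ 0.0019 -0.0002  0.    ] mark -21.824085791714296 0.0349222100190869
```

View pics/zc.png

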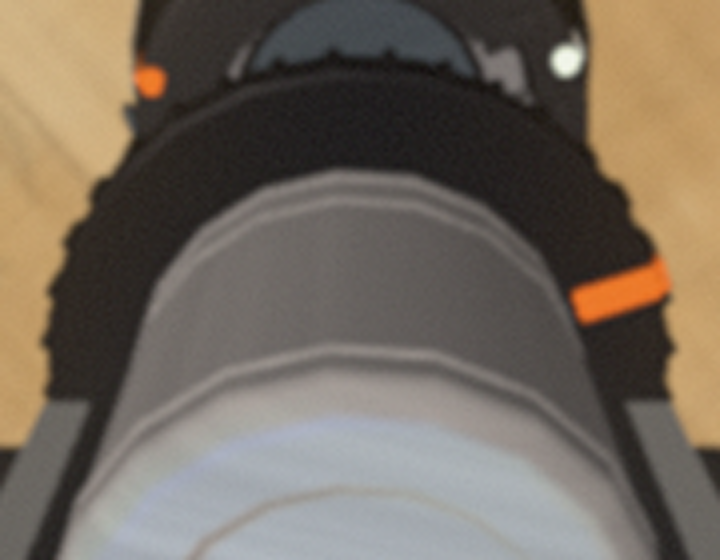

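The cup mark line is close to -20° and the mill slot is at -19°, and the cup axis sits about 2 mm from the TCP along tool x. I'll correct and descend to just above the mouth.

```bash
python3 -m jog '{"offset":[[-0.001,-0.0006,-0.01],[-0.001,-0.0006,-0.02],[0,0,-0.02],[0,0,-0.02],[0,0,-0.015],[0,0,-0.008],[0,0,0],[0,0,0],[0,0,0]],"yaw":[0.5,0.5,0,0,0,0,0,0,0],"jaw":[1,1,1,1,1,1,1,1,1]}'
python3 - <<'E'
from fit import *
o=manip.get_obs();print(o['position'],np.degrees(2*np.arctan2(o['ee_rot'][1],o['ee_rot'][0])))
p=manip.camera('wrist');D=dots(p,o)
s=least_squares(res,[.519,.238,-20],args=(D,),x_scale=[.01,.01,5],diff_step=1e-4);print('FIT',s.x,s.fun.round(4))
c=o['position']
for uv in((334.5,237),(357,229.3)): w=hit(p,uv,c[2]-.019,o);print(w)
E
```

```text
clock: 15.78
position: [0.5172, 0.2387, 0.1503]
ee_rot: [0.9, 0.436, 0.001, 0.0]
ft_force: [-0.3, 0.1, -2.8]
grip_width: 0.636
grasp_force: 85.2
[0.5172022  0.23865798 0.15030196] 51.724939983151785
or [206.9 209.2] 76 [0.4902 0.2772 0.092 ] 0.0487
red [230.  169.2] 123 [0.5176 0.2873 0.092 ] 0.0493
white [354.6 204.7] 76 [0.5632 0.2233 0.092 ] 0.0466
white [227.1 291.7] 121 [0.4621 0.2259 0.092 ] 0.0581
FIT [  0.51833474   0.23286847 -11.43607646] [ 0.0049  0.0095  0.0064  0.007  -0.0022 -0.     -0.0091 -0.0165]
[0.54571951 0.23042284 0.13130196]
[0.55706128 0.22680578 0.13130196]
```

```bash
python3 -m jog '{"offset":[[-0.0003,-0.0013,-0.002],[0,0,-0.003],[0,0,-0.003],[0,0,-0.003],[0,0,-0.002],[0,0,-0.002],[0,0,-0.002],[0,0,0],[0,0,0]],"yaw":[0,0,0,0,0,0,0,0,0],"jaw":[1,1,1,1,1,1,1,1,1]}'
```

```text
clock: 16.58
position: [0.5164, 0.237, 0.1323]
ee_rot: [0.9, 0.436, -0.0, 0.0]
ft_force: [-0.2, 0.8, -2.6]
grip_width: 0.637
grasp_force: 85.2
```

```bash
python3 -m jog '{"offset":[[0,0,-0.002],[0,0,-0.002],[0,0,-0.002],[0,0,-0.002],[0,0,-0.001],[0,0,-0.001],[0,0,0],[0,0,0]],"yaw":[0,0,0,0,0,0,0,0],"jaw":[1,1,1,1,1,1,1,1]}'
```

```text
clock: 17.25
position: [0.5165, 0.237, 0.1223]
ee_rot: [0.9, 0.436, 0.0, 0.0]
ft_force: [0.3, 0.2, -2.9]
grip_width: 0.639
grasp_force: 85.2
```

No contact yet; continuing down gently until it seats.

```bash
python3 -m jog '{"offset":[[0,0,-0.001],[0,0,-0.001],[0,0,-0.001],[0,0,0],[0,0,0]],"yaw":[0,0,0,0,0],"jaw":[1,1,1,1,1]}'
```

```text
clock: 17.67
position: [0.5166, 0.2371, 0.1219]
ee_rot: [0.9, 0.436, 0.0, 0.001]
ft_force: [-10.0, -8.1, 22.7]
grip_width: 0.638
grasp_force: 87.6
```

Seated at TCP z 0.122, so the underside is at about 0.072. I'll ease the push and twist clockwise, compensating for the 2 mm axis offset.

```bash
python3 -m jog '{"offset":[[0,0,0.001],[0,0,0.001],[-0.0001,0.0001,0],[-0.0001,0.0001,0],[-0.0001,0.0001,0],[-0.0001,0.0001,0],[-0.0001,0.0001,0],[-0.0001,0.0002,0],[-0.0001,0.0002,0],[0,0.0001,0],[0,0,0],[0,0,0]],"yaw":[0,0,-4,-4,-4,-4,-4,-4,-4,-4,0,0],"jaw":[1,1,1,1,1,1,1,1,1,1,1,1]}'
python3 - <<'E'
from fit import *
o=manip.get_obs();print(o['position'],np.degrees(2*np.arctan2(o['ee_rot'][1],o['ee_rot'][0])),o['torque'])
p=manip.camera('wrist');save(p,'t')
bl(p,o,.092,np.array([.518,.2389,0]));print('as flange');bl(p,o,.102,np.array([.518,.2389,0]))
cv2.imwrite('pics/tc.png',cv2.resize(cv2.cvtColor(p['frame'][130:350,160:400],cv2.COLOR_RGB2BGR),None,fx=2.5,fy=2.5))
E
```

```text
clock: 18.67
position: [0.5166, 0.2381, 0.122]
ee_rot: [0.985, 0.172, 0.001, 0.0]
ft_force: [1.2, -1.1, 5.1]
grip_width: 0.638
grasp_force: 85.1
[0.51659634 0.23807745 0.12198704] 19.821912872949866 [-0.2268244  -0.3526421   0.08121767]
or [366.1 221. ] 93 w [0.5466 0.2003 0.092 ] r 0.048 ang -53.4
or [345.3 232.6] 228 w [0.5367 0.2082 0.092 ] r 0.0359 ang -58.6
or [196.8 264.2] 13 w [0.4913 0.2786 0.092 ] r 0.0478 ang 124.0
red [196.5 217.5] 109 w [0.5177 0.2862 0.092 ] r 0.0473 ang 90.3
red [363.4 267.5] 28 w [0.5209 0.1905 0.092 ] r 0.0485 ang -86.6
as flange
or [366.1 221. ] 93 w [0.549  0.2041 0.102 ] r 0.0466 ang -48.3
or [345.3 232.6] 228 w [0.5397 0.2115 0.102 ] r 0.035 ang -51.6
or [196.8 264.2] 13 w [0.4969 0.2778 0.102 ] r 0.0442 ang 118.5
red [196.5 217.5] 109 w [0.5218 0.285  0.102 ] r 0.0462 ang 85.2
red [363.4 267.5] 28 w [0.5248 0.1948 0.102 ] r 0.0446 ang -81.2
```

View pics/tc.png

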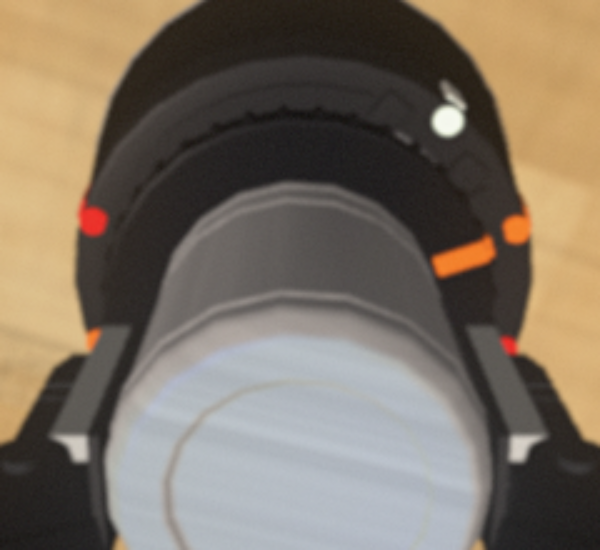

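The cup is seated, its mark at crop (464,257) nearly aligned with the orange dot at (516,230), about 2–3° short. A final small turn and settle.

```bash
python3 -m jog '{"offset":[[0,0,0],[0,0,0],[0,0,0],[0,0,0],[0,0,0],[0,0,0]],"yaw":[-1.2,-1.2,0,0,0,0],"jaw":[1,1,1,1,1,1]}'
python3 - <<'E'
from fit import *
o=manip.get_obs();print(np.degrees(2*np.arctan2(o['ee_rot'][1],o['ee_rot'][0])),o['torque'])
p=manip.camera('wrist');bl(p,o,.102,np.array([.518,.2389,0]));bl(p,o,.092,np.array([.518,.2389,0]))
E
```

```text
clock: 19.22
position: [0.5165, 0.2381, 0.1219]
ee_rot: [0.989, 0.151, 0.001, -0.0]
ft_force: [2.6, -1.3, 4.8]
grip_width: 0.641
grasp_force: 85.4
17.36438002994842 [-0.28781044 -0.46315873  0.10837509]
or [365.3 217.3] 100 w [0.5492 0.2039 0.102 ] r 0.0469 ang -48.3
or [345.3 232.6] 229 w [0.5385 0.2105 0.102 ] r 0.035 ang -54.2
red [195.7 221. ] 105 w [0.5218 0.2846 0.102 ] r 0.0459 ang 85.2
red [363.5 265.2] 59 w [0.5241 0.1949 0.102 ] r 0.0444 ang -82.1
or [365.3 217.3] 100 w [0.5467 0.2003 0.092 ] r 0.0481 ang -53.4
or [345.3 232.6] 229 w [0.5353 0.2074 0.092 ] r 0.036 ang -61.3
red [195.7 221. ] 105 w [0.5177 0.286  0.092 ] r 0.0471 ang 90.4
red [363.5 265.2] 59 w [0.5201 0.1908 0.092 ] r 0.0481 ang -87.5
```

The mark is at -54.2° and the orange dot at about -53.7°. The cup is home and gripped, so I'm handing in.

```bash
python3 -c "from workcell import manip;print(manip.hand_in())"
```

```text
the job is handed in; nothing more can be done
None
```

I weighed the cup on the scale, seated it in the grinder base and twisted it to the pulse position, with its marks within about 1° of the orange dots by camera. I handed it in still gripping the cup at about 19 s; no verdict came back.

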